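Set the pressure screw of an etching press

TASK

Take the ink jar off the top of the little etching press and stand it upright on the dark slate inking slab. Then turn the press's red pressure screw down (clockwise from above) until it seats, back it off a quarter turn from there, and finish still gripping it at that setting, so that I can nip up its lock ring. Do not knock anything over or disturb the black screw, which is already set, or the other things on the table.

Things in the scene. Friction and masses are not known exactly. Their poses are not given: they have to be found in the camera images.
- press: Green tabletop etching press, fixed. Origin on the table under its centre; x along the bed, y along the rollers. Bed 420 (x) x 148 mm, top 83 mm up. Flat crown plate 120 (x) x 215 mm, top 190 mm up; upright screws through it at x = 0: red at y = +92.5 mm, black at y = -92.5 mm, each with a brass lock ring 9 mm high. Star wheel of 100 mm spokes on the -y side, y = -151 mm, below 200 mm.
- screw (a joint): Turn of the red screw, rad: 0 = seated on its bearing block (a hard stop), growing as it is backed off, anticlockwise from above; pi/2 = a quarter turn off. Starts 0.9 to 2.6; rises 3 mm a turn. Friction about 0.06 N m all the way to the seat; it stays where it is left.
- screw_grip (a point): Centre of the red screw's wing, on its axis, 42 mm above the crown (232 mm above the table). The wing is an upright bar 52 mm long (point's x), 12 mm thick (its y), 28 mm high, pinched across its thickness from above; its +x end is white. At joint value 0 it lies along the press's x, white end to +x. Below it a 10 mm neck down to 18 mm above the crown, then the 16 mm stem.
- jar: Closed jar of black ink, 60 mm diameter, 115 mm high, 0.22 to 0.45 kg, on the crown 62 to 94 mm inboard of the red screw, in the way of a gripper turning about that screw. Origin at the centre of its underside, z up. Grip it across its diameter 60 to 75 mm above its underside, fingers fore and aft of the crown (along the press's x).
- slab: Dark grey slate inking slab lying on the table, fixed, 220 (x) x 180 (y) x 10 mm thick; origin at the centre of its underside. To the left or the right of the press. The palette knife lies across it near its far edge (about x = +85 mm of the slab); the rest is free.
- set_screw_mark (a point): White end of the black screw's wing, 26 mm from that screw's axis: moves if the black screw is turned. Same shape as the red one; friction 0.06 N m.
- knife: Palette knife lying on the slab, 168 mm long, loose; origin at the ferrule on its underside, blade to its +x.
- brayer: Ink roller with a wooden handle, 38 mm roller, 80 mm wide, lying on a pad of paper (220 x 180 x 12 mm, fixed) on the other side of the press from the slab; loose. Origin under the middle of the roller.
- white_bottle: White plastic bottle, 66 mm diameter, 190 mm high, loose, on the table at the far left. Origin under its centre.
- stone: Grey rounded stone, 110 mm wide, 58 mm high, loose, on the table at the far right. Origin under its centre.
- red_tub: Red open tub, 76 mm diameter, 60 mm high, loose, on the table to the left of the press. Origin under its centre.
- green_pot: Green closed pot, 56 mm diameter, 55 mm high, loose, on the table to the right of the press. Origin under its centre.
- brush_tin: Open steel tin of brushes, 76 mm diameter, tin 100 mm and brushes 220 mm high, loose, on the table at the left. Origin under its centre.
Mind the look-alikes: they are no part of the job. Leave any purple look-alike of the jar alone.

How it is judged:
On the way, in this order (a step that is already met when the one before it is completed fails the run):
1. the ink jar stands upright on the slab, let go (x of jar in the frame of slab between -0.085 and 0.085 m and y of jar in the frame of slab between -0.065 and 0.065 m and height (world z) of jar below 0.016 m and angle between jar's own z axis and vertical below 0.1 rad and linear speed of jar below 0.03 m/s and contact force between the fingers and jar below 0.1 N), for 0.2 s.
2. the red screw is turned down onto its seat (value of joint screw below 0.07 rad), for 0.1 s.
At the end, for the whole second after the job is handed in: The red screw, having been seated, stands a quarter turn off its seat (90 degrees, within 15) and still, with the fingers gripping its wing (at least 2 N, the grip within 25 mm of its axis); the ink jar stands upright with its base wholly on the slab (up to 5 mm may overhang) (value of joint screw between 1.31 and 1.83 rad and velocity of joint screw between -0.05 and 0.05 rad/s and contact force between the fingers and screw above 2 N and horizontal distance between the grasp point and screw_grip below 0.025 m and x of jar in the frame of slab between -0.085 and 0.085 m and y of jar in the frame of slab between -0.065 and 0.065 m and height (world z) of jar below 0.016 m and angle between jar's own z axis and vertical below 0.1 rad and linear speed of jar below 0.03 m/s); the arm keeps its last pose, push and grip.
It fails at once if the ink jar is tipped over (leans more than 50 degrees) (angle between jar's own z axis and vertical above 0.87 rad).
It fails at once if the ink jar is dropped (falls free by more than about 25 mm) (linear speed of jar above 0.7 m/s and contact force between the fingers and jar below 0.05 N).
It fails at once if the black screw is turned (by more than about 17 degrees) (distance of set_screw_mark from where it was at the start of the episode above 0.008 m).
It fails at once if another thing on the table is pushed more than 30 mm or knocked over (distance of any of knife, brayer, white_bottle, stone, red_tub, green_pot, brush_tin from where it was at the start of the episode above 0.03 m or angle between any of white_bottle, red_tub, green_pot, brush_tin's own z axis and vertical above 0.5 rad).
It also fails if it takes over 72 s, if anything falls off the work surface, if the arm or the gripper's body presses on something with over 40 N, if the wrist force passes 120 N, or if a joint passes its speed limit or range.

ROBOT

A 7-joint arm with a two-finger parallel gripper is mounted at the origin on the work surface. World frame = base frame: x ahead of the robot, y to its left, z up, the work surface at z = 0. Lengths are in m, angles in rad, forces in N, time in s.
With the tool pointing down it reaches from about 0.4 to 0.85 m from the base axis. Payload 10.4 kg.
Tool frame: the origin (TCP) lies on the centre line of the jaws, within the pads' length; the fingertips stand 17 mm ahead of it and the grasp point (between the pads) lies 2 mm behind it; z points along the fingers, y is the line along which they close (so a half turn about z gives the same grasp; the last joint's range is limited). The gripper opens to 85 mm and grips with 20 to 120 N. Pads are 22 mm wide; open, the fingers measure 114 mm over their backs; the gripper's body (76 mm by 85 mm) begins 54 mm behind the grasp point. The pads swing forward as they close: fully open they stand 13 mm farther back than shut.
Start: joints at [1.112, 0.332, -0.065, 1.46, 0.022, 1.35, -0.088], TCP at [0.264, -0.567, 0.248] pointing down, gripper open.
Joint ranges: [-2.6, 2.6], [-0.5, 2.12], [-1.47, 1.34], [0.16, 2.42], [-1.27, 4.41], [0.06, 2.06], [-2.6, 2.6]. Speed limits (rad/s): [2.22, 2.22, 2.79, 2.79, 3.14, 3.14, 3.14].

INTERFACE

Orientations are given as a unit quaternion [x, y, z, w].
In Python, from workcell import sensors, imaging, order, spotter gives the robot as it stands. The module is installed in compiled form; this text tells all that it offers.
- The arm moves only by the shell command python3 -m inch 'ROWS' [FORCE]. ROWS is JSON, a list that holds one entry, the list of rows, each a list of 7 numbers: the shift along the tool's x, y, z in m, then the turn, a rotation vector about the tool's x, y, z in rad, then the closure, from -1 (fully open) to 1 (shut). In form: [[[x, y, z, ax, ay, az, hand], ...]]. A call has 1 to 10 rows; each row is the pose to reach, as a shift and turn from the pose commanded when the call began, along the tool's axes at that moment; what a row does not reach only later rows make up. A row lasts 1/10 s, in which the tool goes at most 50 mm and 8.59 degrees, less where a joint would pass 70% of its speed; a pose out of reach is approached as far as the arm can. A call with a gripper value outside its range is refused whole. The fingers move at their own pace and stop on an object; FORCE is the grip in N (left out, the last holds). Time passes only in rows, so rows that repeat a pose let the fingers close. It gives the time, the measured TCP pose, the force, the opening and the grip force at its end, in the units of the state.
- sensors.get_obs(): the state, without advancing time (a new reading comes with each control period).
- imaging.camera(name): name is "scene" or "top" or "wrist"; returns the picture (480x640x3 uint8, blue, green, red); there is no depth.
- imaging.calibration(name): a dict with "mtx" (3x3 intrinsics, pixels), "R" (3x3) and "t" (3): a world point X has camera coordinates R X + t; the wrist camera has in their place "tool_from_camera" (4x4, takes a point from camera to tool coordinates, whose origin is the TCP and whose axes are the flange's). Camera axes: x right, y down, z forward; pixel columns grow to the right and rows downward; lengths in m; the calibration is good to about 2 mm. A picture is of the moment at which its call begins: read the wrist's pose just before it. calibration takes no time and is no camera call.
- order.hand_in(): hands the job in; it is judged then, once.
Trained networks look in the newest picture that a camera, given by its name, has taken for a name from the list of things; names that differ only in an ending like _2 or _b are one class to them, and where a whole thing is asked for, a point or a joint stands for the part that bears it (a point fixed in the world has none). Each returns a list of dicts, best first, with "conf" (0 to 1); they miss things now and then, are a little off and sometimes report something else, mostly with a low value. They report only what shows in the picture. A call takes as long as a camera call. They do not tell look-alikes from the thing itself.
- spotter.look_for(label, camera): "pixel" ([column, row] in pixels, amid what is visible of it).
The state is a dict: "clock": time; "joint_pos": joint angles; "joint_velocities": joint speeds; "tau": joint torques, N m; "position": TCP position; "ee_rot": TCP orientation; "ft_force": force on the tool from outside, world axes, zero at the start; "torque": the same for the moment, N m; "grip_width": opening from 0.0 (shut) to 1.0 (fully open); "grasp_force": force on a finger pad.
Only numpy, scipy, OpenCV 4.12 (cv2) and the standard library are available. Lean on these libraries where they do the work, as an engineer would, in place of code of your own. Each camera call takes 0.05 s, during which the arm holds its last target. There are 200 camera calls.

## Working session

There is one attempt and no reset: what is moved stays moved. The work goes in short steps, Python scripts to look and compute and a shell command to move; the robot and the scene stay as the last step left them, time stands still between calls to the robot, and variables do not carry over. Pictures are saved under pics/ and viewed, at most 10 in all, crops included, and the job is handed in when it is done.

```bash
mkdir -p pics; cat > h.py <<'E'
import numpy as np, cv2
from scipy.spatial.transform import Rotation as R
from workcell import sensors, imaging, order, spotter
def cam(n):
    c=imaging.calibration(n); K=np.array(c["mtx"],float)
    if "R" in c: Rm,t=np.array(c["R"]),np.array(c["t"]).ravel()
    else:
        o=sensors.get_obs(); T=np.eye(4); T[:3,:3]=R.from_quat(o["ee_rot"]).as_matrix(); T[:3,3]=o["position"]
        W=np.linalg.inv(T@np.array(c["tool_from_camera"])); Rm,t=W[:3,:3],W[:3,3]
    return K,Rm,t
def ray(n,px,z,c=None):
    K,Rm,t=c or cam(n); d=Rm.T@np.linalg.solve(K,[px[0],px[1],1.]); o=-Rm.T@t
    return o+d*(z-o[2])/d[2]
def proj(n,X,c=None):
    K,Rm,t=c or cam(n); p=K@(Rm@np.array(X,float)+t); return p[:2]/p[2]
E
python3 - <<'E'
from h import *
o=sensors.get_obs(); print({k:np.round(v,3).tolist() for k,v in o.items()})
for n in("top","scene"):
    cv2.imwrite(f"pics/{n}0.png",imaging.camera(n))
    K,Rm,t=cam(n); print(n,(-Rm.T@t).round(3),K.round(0).tolist())
    for l in("press","jar","screw_grip","screw","slab","set_screw_mark","knife","brayer","white_bottle","stone","red_tub","green_pot","brush_tin"):
        print(l,[(np.round(d["pixel"]).tolist(),round(d["conf"],2)) for d in spotter.look_for(l,n)[:3]])
E
```

```text
{'clock': 0.0, 'joint_pos': [1.112, 0.333, -0.065, 1.461, 0.022, 1.35, -0.089], 'joint_velocities': [-0.001, -0.0, 0.0, 0.001, -0.001, 0.0, -0.001], 'tau': [0.001, -62.544, 0.049, -39.161, 0.016, 0.01, 0.0], 'position': [0.264, -0.566, 0.248], 'ee_rot': [0.976, 0.216, -0.0, -0.001], 'ft_force': [0.024, 0.004, -0.413], 'torque': [0.044, -0.005, 0.006], 'grasp_force': 0.0, 'grip_width': 0.994}
top [0.463 0.085 1.55 ] [[474.0, 0.0, 315.0], [0.0, 474.0, 241.0], [0.0, 0.0, 1.0]]
press [([352.0, 225.0], 0.83)]
jar [([379.0, 311.0], 0.79), ([353.0, 216.0], 0.68), ([316.0, 219.0], 0.25)]
screw_grip [([321.0, 221.0], 0.61), ([224.0, 206.0], 0.18)]
screw []
slab [([458.0, 266.0], 0.85)]
set_screw_mark [([384.0, 205.0], 0.67)]
knife [([461.0, 236.0], 0.72)]
brayer [([245.0, 269.0], 0.76)]
white_bottle [([258.0, 184.0], 0.67)]
stone [([434.0, 175.0], 0.89)]
red_tub [([225.0, 205.0], 0.87), ([473.0, 196.0], 0.48)]
green_pot [([472.0, 200.0], 0.81)]
brush_tin [([156.0, 269.0], 0.57)]
scene [1.24  0.236 1.229] [[524.0, 0.0, 315.0], [0.0, 524.0, 246.0], [0.0, 0.0, 1.0]]
press [([272.0, 298.0], 0.76), ([157.0, 258.0], 0.34)]
jar [([263.0, 197.0], 0.84), ([267.0, 245.0], 0.8)]
screw_grip [([310.0, 254.0], 0.73)]
screw [([307.0, 255.0], 0.74)]
slab [([170.0, 239.0], 0.92), ([308.0, 252.0], 0.18)]
set_screw_mark [([231.0, 255.0], 0.72)]
knife [([152.0, 258.0], 0.88)]
brayer [([406.0, 271.0], 0.86), ([308.0, 253.0], 0.42)]
white_bottle [([377.0, 353.0], 0.91)]
stone [([155.0, 322.0], 0.79)]
red_tub [([429.0, 340.0], 0.7)]
green_pot [([119.0, 288.0], 0.78), ([170.0, 236.0], 0.66), ([153.0, 258.0], 0.43)]
brush_tin [([518.0, 277.0], 0.9), ([154.0, 322.0], 0.61)]
```

```bash
python3 - <<'E'
import cv2
a=cv2.imread("pics/top0.png")[150:350,130:510]; b=cv2.imread("pics/scene0.png")[150:400,80:560]
cv2.imwrite("pics/top_c.png",cv2.resize(a,None,fx=2.1,fy=2.1,interpolation=3)); cv2.imwrite("pics/scene_c.png",cv2.resize(b,None,fx=1.66,fy=1.66,interpolation=3))
E
```

```text
(no output)
```

View pics/top_c.png

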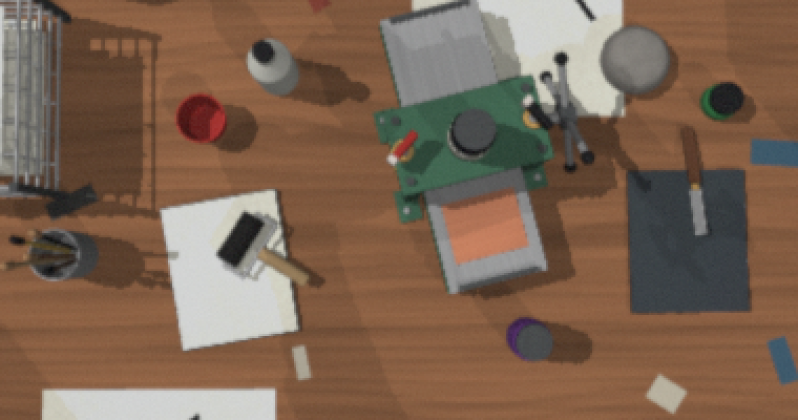

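View pics/scene_c.png

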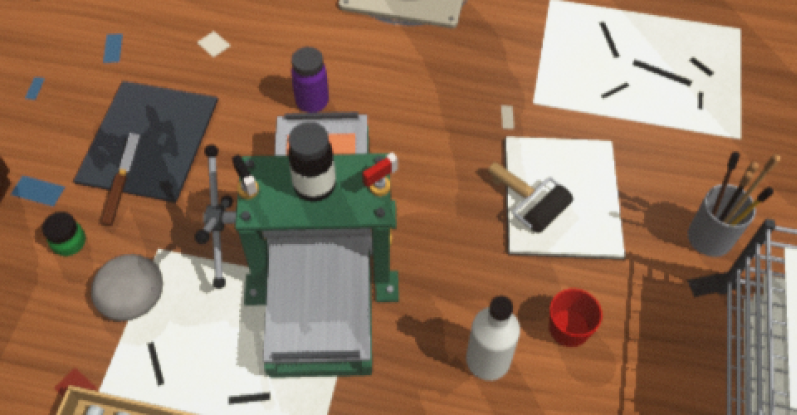

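The top crop shows the press centred near full-frame pixel (352,225). The jar with the white label and dark lid stands on the crown, lid at (356,213). The red wing is at (322,220), white end toward lower left, and the black wing is at (386,203). The slab is at (458,266) with the knife on its far half.

Jar candidates:
- Top (379,311) / scene (267,197): purple, on the table. This is the look-alike.
- Top (356,213) / scene (267,245): on the crown. This is the one I want.

Next I'll locate these and then check from near.

```bash
python3 - <<'E'
from h import *
f=lambda u,v:(130+u/2.1,150+v/2.1); g=lambda u,v:(80+u/1.66,150+v/1.66)
def tri(a,b):
    P=[]
    for n in("top","scene"):
        K,Rm,t=cam(n); P.append(K@np.c_[Rm,t])
    X=cv2.triangulatePoints(P[0],P[1],np.array(a,float).reshape(2,1),np.array(b,float).reshape(2,1)).ravel(); return (X[:3]/X[3]).round(3)
r=ray("top",f(403,148),.235); k=ray("top",f(538,112),.235); j=ray("top",f(475,132),.305)
print("red",r,"blk",k,"dist",np.linalg.norm(r-k),"jar",j)
y=(r-k)[:2]; yaw=np.arctan2(-y[0],y[1]); print("yaw",yaw)
print("tri red",tri(f(403,148),g(380,170)),"blk",tri(f(538,112),g(246,175)),"jar",tri(f(475,132),g(309,138)))
w=ray("top",f(393,160),.235)-r; print("theta",(np.arctan2(w[1],w[0])-yaw)%(2*np.pi))
for c in[(627,171),(745,170),(750,310),(631,313)]: print("slab",ray("top",f(*c),.01).round(3))
for c in[(687,128),(695,187),(702,235)]: print("knife",ray("top",f(*c),.015).round(3))
print("scene slab",[ray("scene",g(*c),.01).round(3)[:2] for c in[(122,83),(217,97),(180,201),(76,183)]])
E
```

```text
red [0.60512587 0.0807663  0.235     ] blk [ 0.65181977 -0.09865463  0.235     ] dist 0.18539738948419363 jar [ 0.61707208 -0.009525    0.305     ]
yaw 0.254600150757129
tri red [0.606 0.081 0.228] blk [ 0.653 -0.098  0.225] jar [ 0.619 -0.011  0.293]
theta 2.1876666539065397
slab [ 0.591 -0.266  0.01 ]
slab [ 0.592 -0.448  0.01 ]
slab [ 0.377 -0.449  0.01 ]
slab [ 0.373 -0.267  0.01 ]
knife [ 0.657 -0.359  0.015]
knife [ 0.565 -0.369  0.015]
knife [ 0.492 -0.377  0.015]
scene slab [array([ 0.388, -0.445]), array([ 0.381, -0.269]), array([ 0.598, -0.258]), array([ 0.603, -0.438])]
```

```bash
python3 -m inch '[[[0,0,-0.05,0,0,-0.14,-1],[0,0,-0.10,0,0,-0.28,-1],[0,0,-0.15,0,0,-0.42,-1],[0,0,-0.2,0,0,-0.56,-1],[0,0,-0.2,0,0,-0.7,-1],[0,0,-0.2,0,0,-0.84,-1],[0,0,-0.2,0,0,-0.98,-1],[0,0,-0.2,0,0,-1.12,-1],[0,0,-0.2,0,0,-1.26,-1],[0,0,-0.2,0,0,-1.39,-1]]]' 40
python3 -m inch '[[[0.03,0.03,0,0,0,0,-1],[0.06,0.065,0,0,0,0,-1],[0.09,0.097,0,0,0,0,-1],[0.12,0.13,0,0,0,0,-1],[0.15,0.16,0,0,0,0,-1],[0.18,0.193,0,0,0,0,-1],[0.21,0.225,0,0,0,0,-1],[0.24,0.258,0,0,0,0,-1],[0.27,0.29,0,0,0,0,-1],[0.30,0.322,0,0,0,0,-1]]]'
python3 - <<'E'
from h import *
o=sensors.get_obs();q=R.from_quat(o["ee_rot"]);print(o["clock"],o["position"],q.as_matrix().round(3).tolist(),np.round(o["joint_pos"],2))
print("to jar, tool axes",q.inv().apply(np.array([.617,-.010,.44])-o["position"]))
E
```

```text
clock: 2.4
position: [0.2638, -0.5666, 0.4483]
ee_rot: [0.609, 0.793, -0.0, 0.0]
ft_force: [-0.2, -0.0, -0.3]
grip_width: 1.0
grasp_force: 0.0
clock: 3.4
position: [0.5003, -0.1935, 0.4486]
ee_rot: [0.612, 0.791, -0.0, 0.0]
ft_force: [1.7, -1.0, 0.0]
grip_width: 1.003
grasp_force: 0.0
3.4 [ 0.50034369 -0.19345012  0.44859652] [[-0.252, 0.968, 0.0], [0.968, 0.252, -0.001], [-0.001, 0.0, -1.0]] [ 0.75  0.15 -0.54  1.29  0.08  1.72  0.48]
to jar, tool axes [0.14814773 0.15910899 0.00855104]
```

```bash
python3 -m inch '[[[0.035,0.035,0,0,0,0,-1],[0.07,0.07,0,0,0,0,-1],[0.105,0.105,0,0,0,0,-1],[0.13,0.14,0,0,0,0,-1],[0.148,0.159,0,0,0,0,-1],[0.148,0.159,0,0,0,0,-1],[0.148,0.159,0,0,0,0,-1]]]'
python3 - <<'E'
from h import *
o=sensors.get_obs();c=cam("wrist");im=imaging.camera("wrist");cv2.imwrite("pics/w1.png",im)
print(o["position"],np.array(imaging.calibration("wrist")["tool_from_camera"]).round(3).tolist())
for n,X in dict(jar=(.617,-.01,.305),red=(.605,.081,.246),blk=(.652,-.099,.246)).items(): print(n,proj("wrist",X,c).round())
for l in("jar","screw_grip"):
  for d in spotter.look_for(l,"wrist")[:3]: print(l,d, ray("wrist",d["pixel"],.305 if l=="jar" else .24,c).round(4))
E
```

```text
clock: 4.1
position: [0.6164, -0.0114, 0.448]
ee_rot: [0.611, 0.792, -0.0, -0.0]
ft_force: [0.7, -0.3, 0.5]
grip_width: 1.0
grasp_force: 0.0
[ 0.61642155 -0.01135352  0.44803705] [[-0.001, -0.96, -0.279, 0.07], [1.0, -0.0, -0.0, -0.0], [0.0, -0.279, 0.96, -0.125], [0.0, 0.0, 0.0, 1.0]]
jar [318. 225.]
red [332.  97.]
blk [329. 307.]
jar {'pixel': [323.8, 217.1], 'conf': 0.83} [ 0.6199 -0.0035  0.305 ]
jar {'pixel': [97.9, 197.8], 'conf': 0.82} [ 0.4611 -0.0305  0.305 ]
screw_grip {'pixel': [331.7, 94.2], 'conf': 0.72} [0.6047 0.0835 0.24  ]
```

View pics/w1.png

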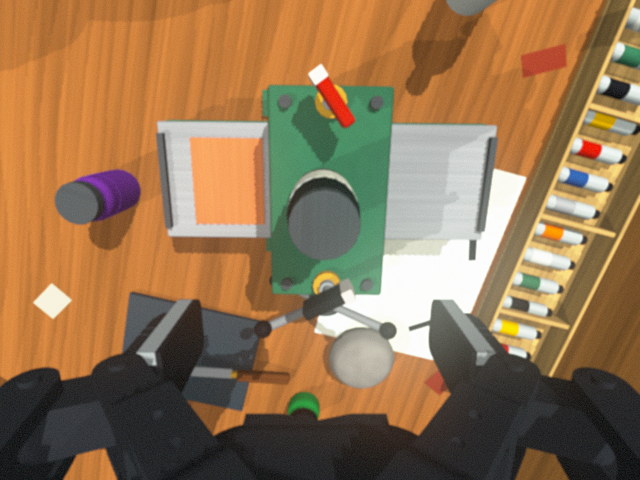

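The wrist view shows the white-labelled jar's lid at (324,220) on the crown, the purple look-alike at (97,198) off to the left, and the red wing at (332,95) with its white end up-left (θ ≈ 2.1). I'm descending on the crown jar.

```bash
python3 -m inch '[[[0.004,0.0035,0.03,0,0,0,-1],[0.004,0.0035,0.06,0,0,0,-1],[0.004,0.0035,0.09,0,0,0,-1],[0.004,0.0035,0.115,0,0,0,-1],[0.004,0.0035,0.14,0,0,0,-1],[0.004,0.0035,0.16,0,0,0,-1],[0.004,0.0035,0.175,0,0,0,-1],[0.004,0.0035,0.188,0,0,0,-1],[0.004,0.0035,0.188,0,0,0,-1]]]'
python3 -m inch '[[[0,0,0,0,0,0,0],[0,0,0,0,0,0,0.3],[0,0,0,0,0,0,0.6],[0,0,0,0,0,0,0.6],[0,0,0,0,0,0,0.6],[0,0,0,0,0,0,0.6],[0,0,0,0,0,0,0.6],[0,0,0,0,0,0,0.6]]]' 40
```

```text
clock: 5.15
position: [0.6181, -0.0077, 0.259]
ee_rot: [0.612, 0.791, -0.001, -0.001]
ft_force: [-0.5, 0.1, 0.1]
grip_width: 1.0
grasp_force: 0.0
clock: 5.95
position: [0.6192, -0.0068, 0.262]
ee_rot: [0.611, 0.791, 0.001, 0.001]
ft_force: [-1.0, 0.8, 5.7]
grip_width: 0.689
grasp_force: 40.9
```

Gripped: the opening is about 59 mm and the force 41 N. Now lift clear.

```bash
python3 -m inch '[[[0,0,-0.01,0,0,0,0.6],[0,0,-0.03,0,0,0,0.6],[0,0,-0.05,0,0,0,0.6],[0,0,-0.07,0,0,0,0.6],[0,0,-0.09,0,0,0,0.6],[0,0,-0.11,0,0,0,0.6],[0,0,-0.125,0,0,0,0.6],[0,0,-0.13,0,0,0,0.6],[0,0,-0.13,0,0,0,0.6]]]'
python3 - <<'E'
from h import *
o=sensors.get_obs();q=R.from_quat(o["ee_rot"]);print(o["position"],o["grip_width"],o["grasp_force"],o["ft_force"])
print("to slab, tool axes",q.inv().apply(np.array([.430,-.352,.39])-o["position"]))
c=cam("wrist");im=imaging.camera("wrist");cv2.imwrite("pics/w2.png",im)
E
```

```text
clock: 6.85
position: [0.6188, -0.0069, 0.3908]
ee_rot: [0.611, 0.791, 0.0, 0.0]
ft_force: [-0.4, -0.5, -3.8]
grip_width: 0.692
grasp_force: 42.7
[ 0.61878472 -0.00687603  0.39083339] 0.6923958329122801 42.67720689858834 [-0.35211559 -0.5161166  -3.78237731]
to slab, tool axes [-0.28631292 -0.26976915  0.00066003]
```

```bash
python3 -m inch '[[[-0.008,-0.007,0,0,0,0,0.6],[-0.025,-0.022,0,0,0,0,0.6],[-0.043,-0.04,0,0,0,0,0.6],[-0.062,-0.058,0,0,0,0,0.6],[-0.081,-0.076,0,0,0,0,0.6],[-0.1,-0.094,0,0,0,0,0.6],[-0.119,-0.112,0,0,0,0,0.6],[-0.138,-0.13,0,0,0,0,0.6],[-0.157,-0.148,0,0,0,0,0.6],[-0.176,-0.166,0,0,0,0,0.6]]]'
python3 -m inch '[[[-0.019,-0.018,0,0,0,0,0.6],[-0.038,-0.036,0,0,0,0,0.6],[-0.057,-0.054,0,0,0,0,0.6],[-0.076,-0.072,0,0,0,0,0.6],[-0.092,-0.088,0,0,0,0,0.6],[-0.104,-0.098,0,0,0,0,0.6],[-0.11,-0.104,0,0,0,0,0.6],[-0.11,-0.104,0,0,0,0,0.6],[-0.11,-0.104,0,0,0,0,0.6]]]'
python3 - <<'E'
from h import *
o=sensors.get_obs();print(o["position"],o["ee_rot"],np.round(o["joint_pos"],2))
c=cam("wrist");cv2.imwrite("pics/w2.png",imaging.camera("wrist"))
print([proj("wrist",(x,y,.01),c).round().tolist() for x,y in((.374,-.266),(.592,-.266),(.592,-.448),(.492,-.377))])
E
```

```text
clock: 7.9
position: [0.5009, -0.2207, 0.3896]
ee_rot: [0.612, 0.791, -0.0, -0.001]
ft_force: [0.6, -0.1, -3.4]
grip_width: 0.694
grasp_force: 42.7
clock: 8.8
position: [0.4301, -0.3509, 0.3902]
ee_rot: [0.611, 0.792, 0.0, -0.0]
ft_force: [0.6, 0.1, -3.1]
grip_width: 0.688
grasp_force: 42.7
[ 0.43010555 -0.35087098  0.39022533] [ 6.10956731e-01  7.91663924e-01  3.11084044e-04 -8.43755682e-05] [ 0.97  0.17 -0.43  1.38  0.07  1.61  0.81]
[[290.0, 104.0], [454.0, 149.0], [409.0, 276.0], [355.0, 211.0]]
```

View pics/w2.png

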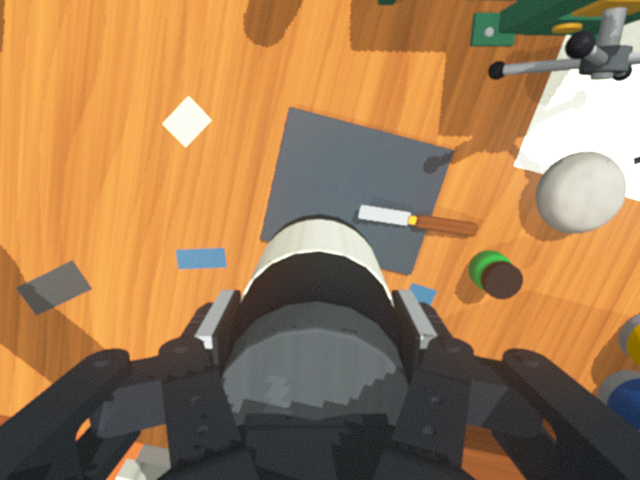

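The slab corners sit within about 3 px of their projections, and the jar hangs upright, clear of the knife tip at (358,213). Lowering.

```bash
python3 -m inch '[[[0,0,0.01,0,0,0,0.6],[0,0,0.035,0,0,0,0.6],[0,0,0.065,0,0,0,0.6],[0,0,0.095,0,0,0,0.6],[0,0,0.125,0,0,0,0.6],[0,0,0.155,0,0,0,0.6],[0,0,0.185,0,0,0,0.6],[0,0,0.215,0,0,0,0.6],[0,0,0.24,0,0,0,0.6],[0,0,0.26,0,0,0,0.6]]]'
python3 -m inch '[[[0,0,0.012,0,0,0,0.6],[0,0,0.022,0,0,0,0.6],[0,0,0.03,0,0,0,0.6],[0,0,0.036,0,0,0,0.6],[0,0,0.04,0,0,0,0.6],[0,0,0.043,0,0,0,0.6],[0,0,0.045,0,0,0,0.6],[0,0,0.045,0,0,0,0.6]]]'
```

```text
clock: 9.85
position: [0.4292, -0.3506, 0.1281]
ee_rot: [0.611, 0.792, 0.0, -0.001]
ft_force: [-1.0, -0.2, -3.9]
grip_width: 0.691
grasp_force: 42.7
clock: 10.65
position: [0.4295, -0.3519, 0.0853]
ee_rot: [0.611, 0.791, -0.0, 0.0]
ft_force: [-0.3, 0.1, -3.5]
grip_width: 0.688
grasp_force: 42.7
```

```bash
python3 -m inch '[[[0,0,0.001,0,0,0,0.6],[0,0,0.002,0,0,0,0.6],[0,0,0.003,0,0,0,0.6],[0,0,0.004,0,0,0,0.6],[0,0,0.004,0,0,0,0.6]]]'
```

```text
clock: 11.15
position: [0.4298, -0.3521, 0.0819]
ee_rot: [0.611, 0.791, -0.0, 0.0]
ft_force: [-1.8, 0.3, 3.3]
grip_width: 0.692
grasp_force: 43.1
```

Contact: the force has gone from -3.5 N to +3.3 N. Release and rise.

```bash
python3 -m inch '[[[0,0,0,0,0,0,0.2],[0,0,0,0,0,0,-0.4],[0,0,0,0,0,0,-1],[0,0,0,0,0,0,-1],[0,0,0,0,0,0,-1],[0,0,0,0,0,0,-1],[0,0,-0.02,0,0,0,-1],[0,0,-0.04,0,0,0,-1],[0,0,-0.07,0,0,0,-1],[0,0,-0.11,0,0,0,-1]]]'
python3 -m inch '[[[0,0,-0.04,0,0,0,-1],[0,0,-0.08,0,0,0,-1],[0,0,-0.12,0,0,0,-1],[0,0,-0.16,0,0,0,-1],[0,0,-0.2,0,0,0,-1],[0,0,-0.2,0,0,0,-1]]]'
python3 - <<'E'
from h import *
o=sensors.get_obs();q=R.from_quat(o["ee_rot"]);print(o["position"])
print("to above red, tool axes",q.inv().apply(np.array([.605,.082,.38])-o["position"]))
c=cam("wrist");a=imaging.camera("wrist");b=imaging.camera("top");cv2.imwrite("pics/w3.png",np.hstack([cv2.resize(a,(400,300)),cv2.resize(b[180:360,330:570],(400,300))]))
print([(d["conf"],ray("top",d["pixel"],.07).round(3)) for d in spotter.look_for("jar","top")])
E
```

```text
clock: 12.15
position: [0.4287, -0.3513, 0.1911]
ee_rot: [0.611, 0.791, 0.0, -0.001]
ft_force: [0.3, -0.2, 0.6]
grip_width: 1.0
grasp_force: 0.0
clock: 12.75
position: [0.4308, -0.3523, 0.397]
ee_rot: [0.611, 0.791, -0.0, 0.004]
ft_force: [-0.6, 0.5, -0.9]
grip_width: 0.997
grasp_force: 0.0
[ 0.43077148 -0.35231447  0.39703458]
to above red, tool axes [0.37642232 0.27808312 0.01583774]
[(0.92, array([ 0.423, -0.354,  0.07 ])), (0.87, array([ 0.334, -0.097,  0.07 ])), (0.62, array([0.679, 0.379, 0.07 ]))]
```

View pics/w3.png

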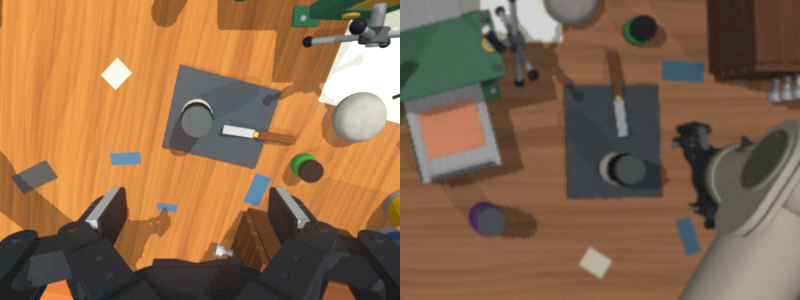

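The jar stands upright on the slab, clear of the knife. The wrist half shows it at about (197,117) and the top half at (625,168). Next, go above the red screw.

```bash
python3 -m inch '[[[0.02,0.015,0,0,0,0,-1],[0.05,0.037,0,0,0,0,-1],[0.08,0.059,0,0,0,0,-1],[0.11,0.081,0,0,0,0,-1],[0.14,0.103,0,0,0,0,-1],[0.17,0.125,0,0,0,0,-1],[0.2,0.148,0,0,0,0,-1],[0.23,0.17,0,0,0,0,-1],[0.26,0.192,0,0,0,0,-1],[0.29,0.214,0,0,0,0,-1]]]'
python3 -m inch '[[[0.03,0.022,0,0,0,-0.14,-1],[0.06,0.044,0,0,0,-0.28,-1],[0.08,0.06,0,0,0,-0.42,-1],[0.086,0.064,0.015,0,0,-0.56,-1],[0.086,0.064,0.015,0,0,-0.56,-1],[0.086,0.064,0.015,0,0,-0.56,-1]]]'
python3 - <<'E'
from h import *
o=sensors.get_obs();c=cam("wrist");im=imaging.camera("wrist")
print(o["position"],o["ee_rot"],np.round(o["joint_pos"],2))
for d in spotter.look_for("screw_grip","wrist")[:3]: print(d,ray("wrist",d["pixel"],.24,c))
print(proj("wrist",(.605,.082,.246),c))
u,v=map(int,proj("wrist",(.605,.082,.24),c)); print(u,v)
cv2.imwrite("pics/w4.png",im)
h=cv2.cvtColor(im,cv2.COLOR_BGR2HSV); m=(((h[...,0]<7)|(h[...,0]>173))&(h[...,1]>170)&(h[...,2]>90)).astype(np.uint8)
n,l,s,ce=cv2.connectedComponentsWithStats(m)
for i in range(1,n):
    if s[i,4]>100: 
        ys,xs=np.where(l==i); print(s[i],ce[i],cv2.minAreaRect(np.c_[xs,ys].astype(np.float32)))
E
```

```text
clock: 13.9
position: [0.5634, -0.016, 0.3898]
ee_rot: [0.612, 0.791, -0.001, -0.001]
ft_force: [-0.6, -0.7, -0.2]
grip_width: 1.002
grasp_force: 0.0
clock: 14.5
position: [0.6034, 0.0813, 0.3753]
ee_rot: [0.371, 0.929, -0.001, -0.001]
ft_force: [0.4, 0.2, 0.3]
grip_width: 0.999
grasp_force: 0.0
[0.60338456 0.08131949 0.37529289] [ 3.71040715e-01  9.28615925e-01 -6.61855016e-04 -9.02435981e-04] [ 0.38  0.37 -0.81  1.25  0.26  1.64  0.43]
{'pixel': [258.1, 255.3], 'conf': 0.6} [0.58815014 0.03737921 0.24      ]
[319.25409396 232.73595405]
319 230
[ 518    0   94   76 4421] [572.25627686  38.37615924] ((569.8527221679688, 39.523983001708984), (69.61893463134766, 94.89789581298828), 51.009002685546875)
[311 214  18  55 831] [319.80385078 240.63056558] ((319.7311096191406, 241.04393005371094), (54.42550277709961, 15.603118896484375), 86.72950744628906)
[507 245  42  27 348] [527.92241379 257.97988506] ((527.2593994140625, 258.3450927734375), (39.34782791137695, 18.3690128326416), 17.52556800842285)
[511 345  19  15 121] [521.00826446 352.78512397] ((520.75, 354.75), (16.26345443725586, 11.31370735168457), 45.0)
```

View pics/w4.png

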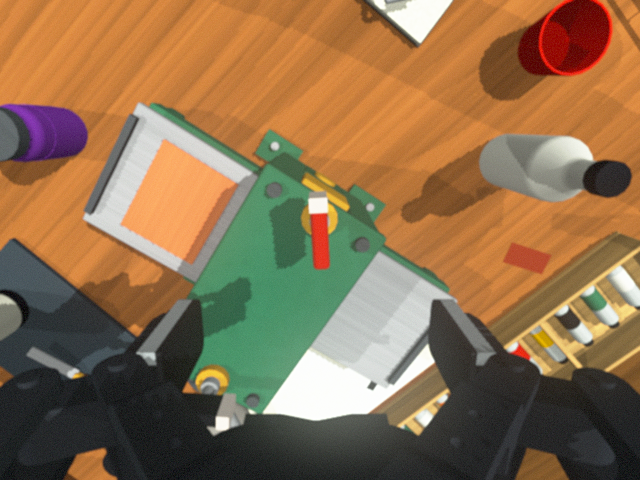

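```bash
python3 - <<'E'
from h import *
c=cam("wrist")
a=np.deg2rad(139.8); d=np.array([np.cos(a),np.sin(a)])
for z in(.247,.219):
  for s in(.026,-.026): print(z,s,proj("wrist",(*(np.array([.605,.082])+s*d),z),c).round(1))
print("top far",ray("wrist",(317.5,195),.247,c),"top near",ray("wrist",(321.5,269),.247,c))
im=cv2.imread("pics/w4.png")[175:285,270:370]; print(im[10:106:4,48].tolist())
E
```

```text
0.247 0.026 [316.9 194.5]
0.247 -0.026 [321.1 266.9]
0.219 0.026 [316.8 188. ]
0.219 -0.026 [320.7 254.2]
top far [0.58567552 0.09886966 0.247     ] top near [0.62617731 0.06432502 0.247     ]
[[43, 135, 180], [62, 188, 236], [138, 150, 158], [165, 183, 193], [242, 249, 251], [241, 248, 251], [242, 248, 251], [148, 162, 240], [35, 57, 232], [33, 52, 232], [30, 52, 232], [31, 53, 230], [29, 52, 228], [26, 58, 230], [37, 57, 229], [34, 58, 230], [30, 56, 230], [29, 50, 230], [32, 51, 229], [19, 50, 229], [46, 58, 229], [75, 106, 148], [104, 147, 74], [102, 147, 79]]
```

The wrist view shows the wing from (317,197), white end, to (321,268). Its centre is about (0.606, 0.081) and θ ≈ 2.18. Align and descend.

```bash
python3 -m inch '[[[-0.002,0.0015,0.02,0,0,-0.055,-1],[-0.002,0.0015,0.045,0,0,-0.055,-1],[-0.002,0.0015,0.07,0,0,-0.055,-1],[-0.002,0.0015,0.095,0,0,-0.055,-1],[-0.002,0.0015,0.115,0,0,-0.055,-1],[-0.002,0.0015,0.13,0,0,-0.055,-1],[-0.002,0.0015,0.14,0,0,-0.055,-1],[-0.002,0.0015,0.143,0,0,-0.055,-1],[-0.002,0.0015,0.143,0,0,-0.055,-1]]]'
python3 -m inch '[[[0,0,0,0,0,0,-0.3],[0,0,0,0,0,0,0.3],[0,0,0,0,0,0,0.8],[0,0,0,0,0,0,1],[0,0,0,0,0,0,1],[0,0,0,0,0,0,1],[0,0,0,0,0,0,1],[0,0,0,0,0,0,1],[0,0,0,0,0,0,1],[0,0,0,0,0,0,1]]]' 40
python3 - <<'E'
from h import *
o=sensors.get_obs();print(o["torque"],o["ft_force"],np.round(o["joint_pos"],2))
cv2.imwrite("pics/w5.png",imaging.camera("wrist"))
E
```

```text
clock: 15.5
position: [0.6064, 0.0817, 0.2337]
ee_rot: [0.344, 0.939, 0.0, 0.0]
ft_force: [0.5, 0.5, 0.8]
grip_width: 1.001
grasp_force: 0.0
clock: 16.5
position: [0.6063, 0.0819, 0.2335]
ee_rot: [0.343, 0.939, 0.0, 0.0]
ft_force: [0.3, 0.7, 2.5]
grip_width: 0.131
grasp_force: 42.5
[ 0.05096555 -0.04724729 -0.06885647] [0.28100997 0.66758567 2.53555589] [ 0.4   0.42 -0.8   1.49  0.31  1.36  0.45]
```

Gripped (about 11 mm opening). Turn clockwise, which is +z in the tool frame.

```bash
python3 -m inch '[[[0,0,0,0,0,0.12,1],[0,0,0,0,0,0.24,1],[0,0,0,0,0,0.36,1],[0,0,0,0,0,0.48,1],[0,0,0,0,0,0.6,1],[0,0,0,0,0,0.72,1],[0,0,0,0,0,0.84,1],[0,0,0,0,0,0.96,1],[0,0,0,0,0,1.08,1],[0,0,0.0005,0,0,1.2,1]]]'
python3 -c "
from h import *
o=sensors.get_obs();print(o['torque'],o['position'],np.round(o['joint_pos'],2))"
```

```text
clock: 17.55
position: [0.6064, 0.082, 0.2329]
ee_rot: [0.815, 0.579, 0.0, 0.0]
ft_force: [1.0, 0.7, 5.2]
grip_width: 0.135
grasp_force: 42.8
[-0.00017854 -0.09453207  0.04952571] [0.6064213  0.08195432 0.23287739] [ 0.26  0.37 -0.61  1.49  0.22  1.34 -0.69]
```

```bash
python3 -m inch '[[[0,0,0,0,0,0.1,1],[0,0,0,0,0,0.2,1],[0,0,0,0,0,0.3,1],[0,0,0,0,0,0.4,1],[0,0,0,0,0,0.5,1],[0,0,0,0,0,0.6,1],[0,0,0,0,0,0.7,1],[0,0,0.0005,0,0,0.8,1],[0,0,0.0005,0,0,0.8,1]]]'
python3 -c "
from h import *
o=sensors.get_obs();print(o['torque'],o['position'],o['ee_rot'],np.round(o['joint_pos'],2))"
python3 -m inch '[[[0,0,0,0,0,0.03,1],[0,0,0,0,0,0.06,1],[0,0,0,0,0,0.09,1],[0,0,0,0,0,0.12,1],[0,0,0,0,0,0.12,1]]]'
python3 -c "
from h import *
o=sensors.get_obs();print(o['torque'],o['position'],o['ee_rot'],np.round(o['joint_pos'],2))"
```

```text
clock: 18.45
position: [0.6065, 0.0819, 0.2325]
ee_rot: [0.976, 0.218, 0.0, 0.0]
ft_force: [1.5, 0.8, 2.1]
grip_width: 0.133
grasp_force: 42.5
[ 0.11567389 -0.38628576 -0.0666104 ] [0.60648057 0.08188901 0.23248832] [9.75974904e-01 2.17882533e-01 4.11514467e-04 1.39797409e-04] [ 0.17  0.35 -0.49  1.5   0.17  1.33 -1.46]
clock: 18.95
position: [0.6064, 0.0819, 0.2325]
ee_rot: [0.987, 0.159, 0.0, 0.0]
ft_force: [4.2, -0.1, 2.4]
grip_width: 0.132
grasp_force: 42.6
[ 0.18415753 -0.83252983 -0.06000745] [0.60644283 0.08188198 0.2324776 ] [9.87259441e-01 1.59118369e-01 3.73175339e-04 3.23949114e-05] [ 0.16  0.35 -0.47  1.5   0.16  1.33 -1.57]
```

```bash
for i in 1; do python3 -m inch '[[[0,0,0,0,0,0.02,1],[0,0,0,0,0,0.04,1],[0,0,0,0,0,0.04,1]]]'; done
python3 -c "
from h import *
o=sensors.get_obs();print(o['torque'],o['ee_rot'])"
python3 -m inch '[[[0,0,0,0,0,0.02,1],[0,0,0,0,0,0.04,1],[0,0,0,0,0,0.04,1]]]'
python3 -c "
from h import *
o=sensors.get_obs();print(o['torque'],o['ee_rot'])"
python3 -m inch '[[[0,0,0,0,0,0.02,1],[0,0,0,0,0,0.04,1],[0,0,0,0,0,0.04,1]]]'
python3 -c "
from h import *
o=sensors.get_obs();print(o['torque'],o['ee_rot'])"
```

```text
clock: 19.25
position: [0.6064, 0.0818, 0.2324]
ee_rot: [0.99, 0.139, 0.0, 0.0]
ft_force: [4.6, 1.0, 2.5]
grip_width: 0.13
grasp_force: 42.6
[ 0.22167051 -1.02033327 -0.01546342] [9.90236979e-01 1.39393816e-01 2.99272854e-04 2.57119352e-05]
clock: 19.55
position: [0.6064, 0.0819, 0.2324]
ee_rot: [0.993, 0.119, 0.0, 0.0]
ft_force: [4.6, 1.0, 3.5]
grip_width: 0.132
grasp_force: 42.6
[ 0.21214363 -1.21067559  0.1331291 ] [9.92850534e-01 1.19363939e-01 2.59876401e-04 2.39620480e-05]
clock: 19.85
position: [0.6064, 0.0819, 0.2324]
ee_rot: [0.995, 0.1, 0.0, 0.0]
ft_force: [4.9, 0.3, 2.3]
grip_width: 0.13
grasp_force: 44.3
[ 0.10359522 -1.19180107  0.72362765] [9.94993716e-01 9.99369076e-02 2.95472311e-04 1.81379750e-04]
```

The moment jumped from about 0 to 0.72 N m at a tool heading near 13°, which matches the press yaw, so the screw is seated. Back off a quarter turn plus the wind-up.

```bash
python3 -m inch '[[[0,0,0,0,0,-0.1,1],[0,0,0,0,0,-0.22,1],[0,0,0,0,0,-0.34,1],[0,0,0,0,0,-0.46,1],[0,0,0,0,0,-0.58,1],[0,0,0,0,0,-0.7,1],[0,0,-0.0003,0,0,-0.82,1],[0,0,-0.0004,0,0,-0.94,1],[0,0,-0.0005,0,0,-1.06,1],[0,0,-0.0005,0,0,-1.18,1]]]'
python3 -m inch '[[[0,0,0,0,0,-0.1,1],[0,0,0,0,0,-0.2,1],[0,0,0,0,0,-0.3,1],[0,0,0,0,0,-0.36,1],[0,0,0,0,0,-0.4,1],[0,0,0,0,0,-0.42,1],[0,0,0,0,0,-0.42,1],[0,0,0,0,0,-0.42,1],[0,0,0,0,0,-0.42,1]]]'
python3 - <<'E'
from h import *
o=sensors.get_obs();print(o["torque"],np.abs(o["joint_velocities"]).max(),"tool x deg",np.rad2deg(2*np.arctan2(o["ee_rot"][1],o["ee_rot"][0])))
a=imaging.camera("wrist");b=imaging.camera("scene");cv2.imwrite("pics/w6.png",np.hstack([cv2.resize(a,(400,300)),cv2.resize(b[150:330,140:380],(400,300))]))
E
```

```text
clock: 20.85
position: [0.6063, 0.082, 0.2329]
ee_rot: [0.77, 0.638, 0.0, 0.0]
ft_force: [3.9, 0.5, 3.2]
grip_width: 0.129
grasp_force: 42.7
clock: 21.75
position: [0.6063, 0.082, 0.2331]
ee_rot: [0.622, 0.783, 0.0, 0.0]
ft_force: [2.2, 1.2, 5.3]
grip_width: 0.13
grasp_force: 43.0
[ 0.25947626 -0.8919866  -0.00925813] 0.0013480775818143138 tool x deg 103.11299904108861
```

View pics/w6.png

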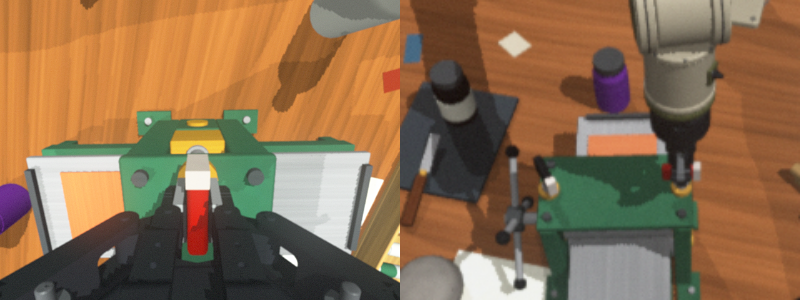

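The wing lies square to the crown with its white end toward press +y (wrist half, about (197,180)), still held between the fingers. The jar stands on the slab (scene half, about (453,90)) and the black screw is undisturbed. Handing in.

```bash
python3 -c "
from workcell import order
print(order.hand_in())"
```

```text
the job is handed in; nothing more can be done
None
```

The ink jar stands upright on the slab, and the red screw was seated, then backed off a quarter turn (within about 2° by my reckoning) and is still gripped there at about 43 N; the job is handed in, but no verdict came back.

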